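# Find the high spot of a slicing disc with the dial gauge

### The job

The vegetable slicer's disc on the checking stand no longer runs true. Gently slide the dial gauge up so that its sprung plunger bears on the disc's rim, without ever driving the plunger to its inner stop, turn the disc by its crank to find its one highest spot (there is also a lesser swelling), and leave the disc at rest with that highest spot against the pressed plunger. Leave the gauge bearing on it, let go of everything, and do not disturb the things standing round the stand.

Things in the scene. Friction and masses are not known exactly. Their poses are not given: they have to be found in the camera images.
- stand: Aluminium base plate with rubber feet, 190 x 380 x 16 mm, fixed to the table (place and yaw differ each time). Origin: centre of its underside. x axis across the plate, y axis along it from the gauge to the disc, z up. The gauge's rail lies along the y axis (x = 0), in its -y half, and points straight at the disc's axis at x = 0, y = +85 mm.
- rotor: Spindle that carries the disc and, above a fixed white round guard (178 mm across, top at z = 60 mm; post heads to 63 mm on the +y side), a crank. Origin: on the vertical axis of rotation at table height; x axis along the crank arm to its knob, z up. Turns without end either way and stays where it is left; takes about 3 N at the knob.
- disc_centre (a point): Centre of the slicing disc, on its axis. 8 mm thick (z = 40 to 48 mm), hidden under the guard. Round, radius 75 mm, but for two rounded swellings of the rim, each 1 to 1.4 rad long: the greater rises 6 mm, the lesser 3 mm; their peaks are about 2.4 rad apart. Where they lie relative to the crank is unknown and differs each time: feel for them with the gauge.
- crank_knob (a point): Centre of the black upright crank knob, a cylinder 18 mm in diameter and 42 mm tall (z = 74 to 116 mm; this point at z = 98 mm, 50 mm from the axis). It spins freely on its pin, so the hand need not turn as it leads it round; the crank arm below it has its top at z = 72 mm.
- tab (a point): Grasp point of the gauge's carriage: middle of a blue upright tab, 30 mm wide along the stand's x, 12 mm thick along its y, top at z = 115 mm, this point at z = 98 mm. Pushed along the stand's +y the carriage slides towards the disc (55 mm from its rear stop to its front stop; starts 0 to 18 mm from the rear one) and stays where it is left (friction about 6 N).
- dial (a point): Centre of the round dial face (60 mm across, white, black ticks 1 mm of plunger apart, a red one at the inner stop) that lies flat on the carriage at z = 72 mm, 58 mm ahead of the tab.
- plunger: Steel plunger of the gauge, at z = 44 mm, pointing along the stand's +y. Origin: the foremost point of its ball tip (10 mm in diameter), which touches the rim; its axes are the stand's. 123 mm ahead of the tab when fully out. It slides 12 mm into the gauge against a spring: 1.2 N when just touched, 0.3 N more each mm, 4.8 N at its inner stop.
- needle (a joint): Dial reading: angle of the red needle clockwise from above, rad. 0 when the plunger is fully out (needle along the stand's +y, towards the disc), 0.42 rad for each mm the plunger is pushed in, 5.04 rad at its inner stop.
- tin_2: Food tin, 75 mm across, 58 mm high, to be left alone. Origin: centre of its underside.
- spice_1: Spice jar with a red cap, 45 mm across, 106 mm high, to be left alone. Origin: centre of its underside.
- ramekin_salt: Small white ramekin of salt, 66 mm across, 38 mm high, to be left alone. Origin: centre of its underside.

How it is judged:
By the outcome, as a careful person would: the job done as asked, in the order asked, and still so for the second after the job is handed in, with the robot touching nothing.
It also fails if it takes over 72 s, if anything falls off the work surface, if the arm or the gripper's body presses on something with over 40 N, if the wrist force passes 120 N, or if a joint passes its speed limit or range.

### The arm

A 6-joint arm with a two-finger parallel gripper is mounted at the origin on a cart in front of the work surface, level with it; the furniture and walls round the work are solid. World frame = base frame: x ahead of the robot, y to its left, z up, the work surface at z = 0. Lengths are in m, angles in degrees, forces in N, time in s.
With the tool pointing down it reaches from about 0.375 to 0.75 m from the base axis. Payload 9 kg.
Tool frame: the origin (TCP) lies where the fingers leave the gripper's body, on its centre line; the fingertips stand 73 mm ahead of it and the grasp point (between the pads) lies 54 mm ahead of it (robot.tip_reach is the distance from the TCP to the fingertips, in m); z points along the fingers, y is the line along which they close (so a half turn about z gives the same grasp; the last joint's range is limited). The gripper opens to 85 mm and grips with 20 to 120 N. Pads are 22 mm wide; open, the fingers measure 114 mm over their backs; the gripper's body (76 mm by 85 mm) begins 54 mm behind the grasp point. The pads swing forward as they close: fully open they stand 13 mm farther back than shut.
Start: joints at [-85.124, 5.964, 5.575, 89.605, 0, 77.527], TCP at [0.179, -0.573, 0.304] pointing down, gripper open.
Joint ranges: [-171.21, 171.21], [-48.23, 106.86], [-62.78, 66.21], [-105.2, 120.99], [-86.42, 89.51], [-180, 180]. Speed limits (degrees/s): [127.2, 127.2, 147.25, 180, 180, 180].

### API

Orientations are given as [roll, pitch, yaw] about the fixed x, y, z axes, in that order (R = Rz(yaw) Ry(pitch) Rx(roll)).
In Python, from plant import robot gives the robot as it stands. Calls block until the motion is done:
- robot.move_pose(position, orientation): joint-space move of the TCP to a pose.
- robot.line_to(position, vel=0.15, rotation=None, guard=None): straight line of the TCP; rotation=None keeps the orientation; vel is the mean speed in m/s. With guard (N) it stops when the force on the tool has changed by that much, and returns True; else False.
- robot.goto_joints(angles): joint-space move.
- robot.set_gripper(opening): finger opening in m; the grip force is fixed at half the most; returns when the fingers have stopped.
- robot.pause(seconds).
- robot.ik(position, orientation): joint angles nearest the present ones, or None.
- robot.observe(): the state.
- robot.grab_frame(name): name is "side" or "top" or "wrist"; returns the picture (384x512x3 uint8, blue, green, red); there is no depth.
- robot.get_calibration(name): a dict with "vertical_fov" (degrees; the focal length in pixels is half the picture's height over the tangent of half this angle, whatever the lens; pixels are square), "cx", "cy" (the principal point, pixels), "rvec" (rotation vector, rad) and "tvec" (3), from world to camera coordinates, as OpenCV has them. Camera axes: x right, y down, z forward; pixel columns grow to the right and rows downward; lengths in m; the calibration is good to about 2 mm. The wrist camera is an equidistant fisheye: a pixel r from the principal point sees the ray r / f radians off the axis. A picture is of the moment at which its call begins: read the wrist's pose just before it. get_calibration takes no time and is no camera call; for the wrist camera it gives the pose at the moment of the call.
A pose or a line that the arm cannot do raises robot.IKError and nothing moves.
- robot.job_done(): hands the job in; it is judged then, once.
The state is a dict: "time": time; "q": joint angles; "qvel": joint speeds; "joint_torque": joint torques, N m; "tool_pos": TCP position; "tcp_rot": TCP orientation; "ft_force": force on the tool from outside, world axes, zero at the start; "torque": the same for the moment, N m; "gripper_width": finger opening in m; "gripper_force": force on a finger pad.
Only numpy, scipy, OpenCV 4.12 (cv2) and the standard library are available. Lean on these libraries where they do the work, as an engineer would, in place of code of your own. Each camera call takes 0.05 s, during which the arm holds its last target. There are 200 camera calls.

## Working session

There is one attempt and no reset: what is moved stays moved. The work goes in short steps, each a Python script; the robot and the scene stay as the last script left them, time stands still between calls to the robot, and variables do not carry over. Pictures are saved under pics/ and viewed, at most 10 in all, crops included, and the job is handed in when it is done.

```bash
mkdir -p pics; ls
python3 - <<'E'
from plant import robot
import cv2,numpy as np
a=[robot.grab_frame(n) for n in("top","side")]
for n,i in zip(("top","side"),a): cv2.imwrite(f"pics/{n}0.png",i); print(robot.get_calibration(n))
print(robot.observe())
E
```

```text
pics
{'vertical_fov': 45.203889713495975, 'cx': 255.23711395260756, 'cy': 188.01448621645778, 'rvec': array([ 2.13347803, -2.18372233,  0.14607451]), 'tvec': array([-0.01536755,  0.51435026,  1.61670356])}
{'vertical_fov': 49.22690993609537, 'cx': 253.72750519807872, 'cy': 196.27552270414984, 'rvec': array([-0.01146618,  2.6139405 , -1.74189683]), 'tvec': array([0.49726097, 0.10815509, 1.29053601])}
{'time': 0.1, 'q': array([-8.51236812e+01,  5.99397477e+00,  5.53087659e+00,  8.96072492e+01,
       -8.21469702e-04,  7.75269082e+01]), 'qvel': array([-0.03548585,  0.05890658,  0.15629097, -0.00825606,  0.04360621,
       -0.09457295]), 'joint_torque': array([ 7.61759235e-03, -5.58212757e+01,  5.04715240e+01,  1.29860520e-02,
       -2.16773410e-04, -1.21992537e-05]), 'tool_pos': array([ 0.17890634, -0.57246089,  0.30320641]), 'tcp_rot': array([-1.79931136e+02, -1.43916209e-02,  1.73494025e+01]), 'ft_force': array([ 1.2976871 , -0.30830611, -0.26633883]), 'torque': array([ 7.60547821e-03, -6.88965373e-03,  4.74697337e-05]), 'gripper_force': 0.0, 'gripper_width': 0.08605837460576202}
```

View pics/top0.png

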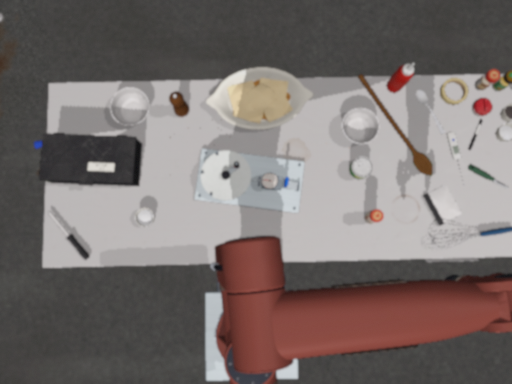

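View pics/side0.png

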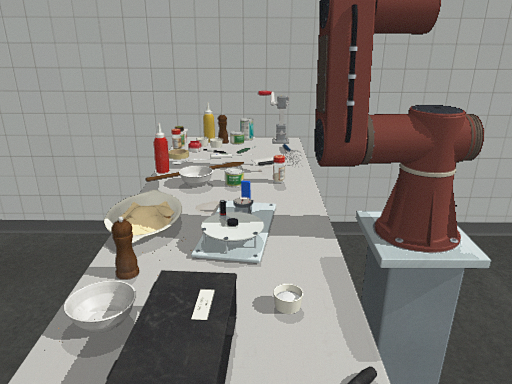

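Top view: stand with corners at about (202,150), (305,158), (298,210), (197,203). The guard is centred near (226,175), there's a black knob near (236,165) or (226,174), the dial is at (269,181) and the blue tab at (289,183). Bystanders are clear: tin (361,167), spice jar (375,215), ramekin (145,215). Next I'll localise roughly and look from the wrist.

```bash
cat > h.py <<'E'
from plant import robot
import cv2,numpy as np
def ray(c,px,fish=False):
    f=192/np.tan(np.radians(c["vertical_fov"]/2)); R,_=cv2.Rodrigues(np.array(c["rvec"]))
    u=(px[0]-c["cx"])/f; v=(px[1]-c["cy"])/f
    if fish:
        r=np.hypot(u,v)+1e-12; d=np.array([np.sin(r)*u/r,np.sin(r)*v/r,np.cos(r)])
    else: d=np.array([u,v,1])
    return -R.T@np.array(c["tvec"]), R.T@d
def onz(c,px,z,fish=False):
    o,d=ray(c,px,fish); return o+d*(z-o[2])/d[2]
def proj(c,P,fish=True):
    f=192/np.tan(np.radians(c["vertical_fov"]/2)); R,_=cv2.Rodrigues(np.array(c["rvec"]))
    p=R@np.array(P)+np.array(c["tvec"])
    if not fish: return p[:2]/p[2]*f+[c["cx"],c["cy"]]
    r=np.hypot(p[0],p[1]); return np.arctan2(r,p[2])*f*p[:2]/r+[c["cx"],c["cy"]]
def blobs(m,n=3,amin=15):
    k,l,s,ce=cv2.connectedComponentsWithStats(m.astype(np.uint8))
    return [(ce[i],s[i,4]) for i in sorted(range(1,k),key=lambda i:-s[i,4])[:n] if s[i,4]>=amin]
def masks(im):
    h=cv2.cvtColor(im,cv2.COLOR_BGR2HSV); H,S,V=[h[...,i].astype(int) for i in range(3)]
    return dict(blue=(abs(H-115)<14)&(S>150)&(V>50),black=(V<45),red=((H<8)|(H>172))&(S>150)&(V>80))
E
python3 - <<'E'
from h import *
im=cv2.imread("pics/top0.png"); c=robot.get_calibration("top")
for p,z in [((202,150),.016),((305,158),.016),((298,210),.016),((197,203),.016),((226,175),.06),((236,165),.116),((226,174),.075),((289,183),.115),((269,181),.072),((260,128),.06),((361,167),.058),((375,215),.106)]: print(p,onz(c,p,z).round(3))
roi=np.zeros(im.shape[:2],bool); roi[145:215,192:308]=1
for k,m in masks(im).items(): print(k,blobs(m&roi,4,4))
b=blobs(masks(im)["blue"]&roi,1,4)[0][0]; print("tab",onz(c,b,.115))
w=robot.get_calibration("wrist"); o,d=ray(w,(w["cx"],w["cy"]),True); print(w["vertical_fov"],o,d,robot.observe()["tool_pos"])
E
```

```text
(202, 150) [0.66  0.163 0.016]
(305, 158) [ 0.622 -0.212  0.016]
(298, 210) [ 0.433 -0.179  0.016]
(197, 203) [0.467 0.183 0.016]
(226, 175) [0.559 0.075 0.06 ]
(236, 165) [0.584 0.037 0.116]
(226, 174) [0.56  0.074 0.075]
(289, 183) [ 0.518 -0.142  0.115]
(269, 181) [ 0.532 -0.076  0.072]
(260, 128) [ 0.726 -0.049  0.06 ]
(361, 167) [ 0.577 -0.404  0.058]
(375, 215) [ 0.403 -0.431  0.106]
blue [(array([285.8125, 181.375 ]), np.int32(16))]
black [(array([225.54545455, 174.45454545]), np.int32(11))]
red []
tab [ 0.52372442 -0.1312367   0.115     ]
65.70646984690485 [ 0.24553487 -0.55135998  0.3738384 ] [-0.26574201 -0.08185076 -0.96056319] [ 0.17890634 -0.57246089  0.30320641]
```

Run:
```python
from h import *
robot.move_pose([.61-.06,-.03,.33],[180,0,174])
robot.pause(.2)
w=robot.get_calibration("wrist"); im=robot.grab_frame("wrist"); cv2.imwrite("pics/w1.png",im)
import pickle; pickle.dump(w,open("w1.pkl","wb"))
o=robot.observe(); print(o["time"],o["q"].round(1),o["tool_pos"],o["tcp_rot"])
for k,m in masks(im).items(): print(k,blobs(m,5,20))
```

```text
2.6917 [-16.8  -2.2  -0.1  92.2  -0.  -10.7] [ 0.55000039 -0.03042989  0.32992736] [-1.79997036e+02 -5.18284951e-03  1.73950981e+02]
blue [(array([157.62264151, 161.91981132]), np.int32(636))]
black [(array([258.03945279, 334.53908235]), np.int32(37792)), (array([502.55946602, 184.50970874]), np.int32(1648)), (array([344.8895966 , 167.33333333]), np.int32(471)), (array([317.56744186, 201.96744186]), np.int32(215))]
red []
```

View pics/w1.png

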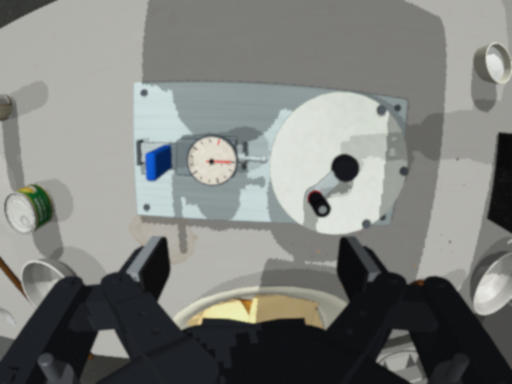

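Wrist view: tab (157,162), dial centre (212,161) with its needle pointing right (0), guard centred near (340,163), hub (345,167), and knob leaning to the lower right with its top near (323,210).

Run:
```python
from h import *
import pickle; w=pickle.load(open("w1.pkl","rb")); im=cv2.imread("pics/w1.png")
h=cv2.cvtColor(im,cv2.COLOR_BGR2HSV); print("guard hsv",h[120,330],h[150,400-100],"plate",h[110,240],h[210,200],"dial",h[148,205])
g=(h[...,1]<22)&(h[...,2]>170)
l,n=cv2.connectedComponents(g.astype(np.uint8))
m=(n==n[120,330]).astype(np.uint8); c=max(cv2.findContours(m,0,cv2.CHAIN_APPROX_NONE)[0],key=len)
print(cv2.boundingRect(c),len(c))
P=np.array([onz(w,p[0],.06,True)[:2] for p in cv2.convexHull(c)])
A=np.c_[2*P,np.ones(len(P))]; s=np.linalg.lstsq(A,(P**2).sum(1),rcond=None)[0]; ax=s[:2]; print("axis",ax,"R",np.sqrt(s[2]+ax@ax))
e=onz(w,(344.9,167.3),.075,True)[:2]; print("hub",e)
d=onz(w,(212,161),.072,True)[:2]; t=onz(w,(157.6,161.9),.095,True)[:2]; k=onz(w,(323,210),.116,True)[:2]
print("dial",d,"tab",t,"knob",k,"dist knob",np.linalg.norm(k-ax))
for q in (ax,): 
  v=q-d; print("dial-axis",np.linalg.norm(v),"yaw of y axis",np.degrees(np.arctan2(v[1],v[0]))-90,"tab",np.linalg.norm(q-t))
for p in((144,93),(146,207),(135,83),(408,98),(391,223),(138,216)): print(p,onz(w,p,.016,True)[:2].round(4))
np.savez("s.npz",ax=ax,d=d,t=t,k=k)
```

```text
guard hsv [ 47   8 221] [ 51   8 225] plate [ 90  18 152] [ 88  19 171] dial [ 23  21 221]
(231, 92, 159, 143) 845
axis [0.56077811 0.04748125] R 0.09999862401984744
hub [0.55688522 0.07540424]
dial [ 0.53492256 -0.07544027] tab [ 0.52479258 -0.13150812] knob [0.59015656 0.03829963] dist knob 0.030779791489983794
dial-axis 0.1256113409810786 yaw of y axis -11.878541222219496 tab 0.18257095828032946
(144, 93) [ 0.4411 -0.1647]
(146, 207) [ 0.5989 -0.19  ]
(135, 83) [ 0.425 -0.176]
(408, 98) [0.4796 0.1947]
(391, 223) [0.6634 0.1672]
(138, 216) [ 0.6115 -0.2059]
```

Run:
```python
from h import *
import pickle; w=pickle.load(open("w1.pkl","rb"))
P=np.array([onz(w,p,.06,True)[:2] for p in((270,160),(410,165),(337,91),(340,236))])
s=np.linalg.lstsq(np.c_[2*P,np.ones(4)],(P**2).sum(1),rcond=None)[0]; print("axis",s[:2],np.sqrt(s[2]+s[:2]@s[:2]))
T=np.array([.526,-.132])
robot.set_gripper(.045)
robot.move_pose([*T,.22],[180,0,171.7]); robot.line_to([*T,.156],vel=.1)
robot.set_gripper(0.0); robot.pause(.2)
o=robot.observe(); print(o["time"],o["tool_pos"],o["gripper_width"],o["gripper_force"],o["ft_force"])
w=robot.get_calibration("wrist"); im=robot.grab_frame("wrist"); cv2.imwrite("pics/w2.png",im); pickle.dump(w,open("w2.pkl","wb"))
u=np.array([.1444,.9895]); d=T+.058*u; print("dial px",proj(w,[*d,.072]),"tip px",proj(w,[*(T+.123*u),.044]))
```

```text
axis [0.56000428 0.07982997] 0.0912060298747792
5.2083 [ 0.5263701  -0.13247427  0.15693219] 0.011074570238270754 59.07957136631012 [-1.47019088 -2.40527479  6.56590878]
dial px [351.34290065 231.52772823] tip px [419.95473008 212.78062583]
```

View pics/w2.png

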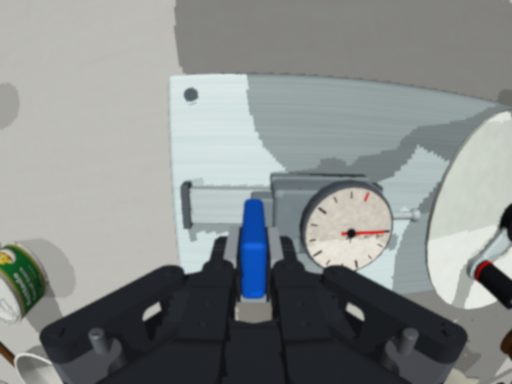

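The grip on the tab is good. Dial centre is at (351,233), the needle at 0 pointing right to (388,232), and the plunger tip at about (418,215) is just short of the guard. Now I'll write the needle reader and advance in steps.

```bash
cat >> h.py <<'E'
U=np.array([.1444,.9895])
def needle(im,w,d,r=.021,full=False):
    ys,xs=np.nonzero(masks(im)["red"]); c=proj(w,[*d,.072]); k=np.hypot(xs-c[0],ys-c[1])<120
    P=np.array([onz(w,p,.074,True)[:2] for p in zip(xs[k],ys[k])]).reshape(-1,2)
    P=P[np.hypot(*(P-d).T)<r]
    if len(P)<8: return (None,len(P))
    _,_,V=np.linalg.svd(P-P.mean(0)); v=V[0]*np.sign(V[0]@(P.mean(0)-d))
    a=np.arctan2(U[1],U[0])-np.arctan2(v[1],v[0]); return ((a+.6)%(2*np.pi)-.6,len(P))
def look(d,name=None):
    w=robot.get_calibration("wrist"); im=robot.grab_frame("wrist")
    if name: cv2.imwrite(f"pics/{name}.png",im)
    return needle(im,w,d)
E
python3 - <<'E'
from h import *
p=robot.observe()["tool_pos"][:2]; off=.058*U
print(look(p+off))
s=0
z=.1565
for ds in [.007,.002]+[.0015]*10:
    s+=ds; robot.line_to([*(p+s*U),z],vel=.02); robot.pause(.1)
    o=robot.observe(); q=o["tool_pos"][:2]; r=look(q+off); print(round(s*1e3,1),round((q-p)@U*1e3,2),r,round(o["time"],2),o["ft_force"].round(1))
    if r[0] is None or r[0]>1.2: break
E
```

```text
(np.float64(-0.0025870210650484893), 62)
7.0 6.35 (np.float64(-0.009479275740337911), 60) 5.89 [-2.  -4.3  4. ]
9.0 8.38 (np.float64(-0.00941414898207693), 61) 6.29 [-2.6 -4.2  3.5]
10.5 9.84 (np.float64(-0.00753349639703238), 61) 6.69 [-2.  -4.   3.9]
12.0 11.34 (np.float64(-0.009046377686930729), 59) 7.09 [-3.2 -5.2  3.7]
13.5 12.84 (np.float64(-0.008680140915268364), 56) 7.49 [-1.4 -5.1  3.7]
15.0 14.29 (np.float64(-0.0069766279250842445), 57) 7.89 [-2.2 -3.8  3.9]
16.5 15.66 (np.float64(0.5431630327616827), 53) 8.29 [-1.8 -5.6  3.8]
18.0 17.08 (np.float64(1.1216765005171987), 43) 8.69 [-2.8 -5.5  3.5]
19.5 18.49 (np.float64(1.703184438236116), 55) 9.09 [-2.8 -6.8  3. ]
```

Run:
```python
from h import *
from scipy.spatial.transform import Rotation as Ro
p=robot.observe()["tool_pos"]; off=.058*U
robot.set_gripper(.045); robot.pause(.1); dial=p[:2]+off
print("after release",look(dial)); 
robot.line_to([p[0],p[1],.24],vel=.2)
w=robot.get_calibration("wrist"); o=robot.observe(); r=look(dial,"w3"); print(r,o["time"])
Rt=Ro.from_euler("xyz",o["tcp_rot"],degrees=True).as_matrix(); Rc,_=cv2.Rodrigues(np.array(w["rvec"]))
Rel=Rc@Rt; tr=np.array(w["tvec"])+Rc@o["tool_pos"]   # tool->cam
np.savez("s.npz",Rel=Rel,tr=tr,dial=dial)
ax=np.array([.5575,.0775])
for th in range(0,360,30):
  row=[]
  for psi in range(-180,180,15):
    K=np.array([*(ax+.05*np.array([np.cos(np.radians(th)),np.sin(np.radians(th))])),.156])
    R=Ro.from_euler("xyz",[180,0,psi],degrees=True).as_matrix(); C=Rel@R.T
    c=dict(w); c["rvec"]=cv2.Rodrigues(C)[0].ravel(); c["tvec"]=tr-C@K
    x=proj(c,[*dial,.072])
    if 30<x[0]<482 and 30<x[1]<225: row.append((psi,int(x[0]),int(x[1])))
  print(th,row)
```

```text
after release (np.float64(1.6974493266848336), 50)
(None, 0) 10.2833
0 [(-180, 38, 123), (-165, 63, 66), (-75, 429, 48), (-60, 461, 103), (-45, 474, 161), (-30, 471, 217), (165, 30, 180)]
30 [(-165, 32, 73), (-60, 469, 66)]
60 [(-150, 40, 32)]
90 [(-45, 480, 54)]
120 [(-135, 42, 40)]
150 [(-135, 42, 80), (-30, 460, 73), (-15, 481, 134)]
180 [(-165, 48, 219), (-150, 46, 167), (-135, 58, 114), (-120, 88, 63), (-45, 387, 32), (-30, 428, 78), (-15, 452, 131), (0, 460, 184)]
210 [(-165, 78, 221), (-150, 77, 177), (-135, 90, 132), (-120, 116, 91), (-105, 156, 57), (-90, 207, 35), (-75, 264, 30), (-60, 319, 42), (-45, 366, 69), (-30, 401, 106), (-15, 422, 150), (0, 429, 194)]
240 [(-165, 104, 202), (-150, 111, 165), (-135, 129, 129), (-120, 158, 99), (-105, 197, 78), (-90, 242, 68), (-75, 289, 72), (-60, 331, 89), (-45, 365, 116), (-30, 388, 149), (-15, 400, 186), (0, 400, 223)]
270 [(-180, 111, 200), (-165, 118, 165), (-150, 137, 131), (-135, 166, 103), (-120, 204, 84), (-105, 247, 76), (-90, 291, 81), (-75, 331, 98), (-60, 362, 124), (-45, 383, 157), (-30, 394, 192)]
300 [(-180, 96, 159), (-165, 115, 119), (-150, 147, 85), (-135, 190, 60), (-120, 240, 49), (-105, 291, 53), (-90, 338, 71), (-75, 376, 101), (-60, 401, 139), (-45, 414, 180), (-30, 414, 220), (165, 89, 200)]
330 [(-180, 68, 130), (-165, 94, 82), (-150, 135, 41), (-90, 370, 42), (-75, 411, 82), (-60, 437, 130), (-45, 447, 180), (165, 58, 180)]
```

View pics/w3.png

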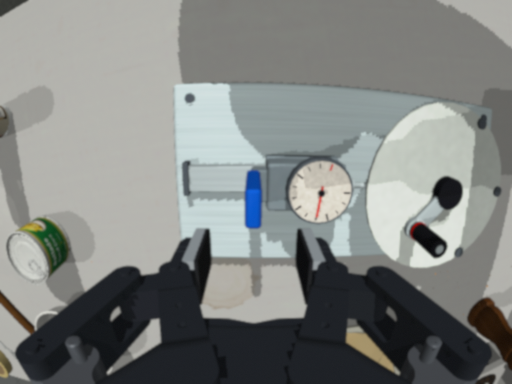

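Needle at about (318,208) reads ~1.70 rad, so the gauge kept its place after release; the reader just needs a looser colour mask. The knob top is near (440,248) and the hub at (447,192). Next: grip the knob and make a first short turn.

```bash
sed -i 's/(S>150)&(V>80)/(S>95)\&(V>60)/' h.py
cat >> h.py <<'E'
S=np.load("s.npz"); dial=S["dial"]
def psi(th): return np.interp(th%360,[0,30,60,90,120,270,330,360],[-170,-165,-150,-140,-135,-135,-165,-170])
def turn(ax,th,R=.05,z=.156,vel=.06):
    t=np.radians(th); robot.line_to([*(ax+R*np.array([np.cos(t),np.sin(t)])),z],vel=vel,rotation=[180,0,psi(th)])
def state(ax,name=None):
    o=robot.observe(); v=o["tool_pos"][:2]-ax; f=o["ft_force"][:2]; e=v/np.linalg.norm(v)
    r=look(dial,name); return np.array([np.degrees(np.arctan2(v[1],v[0]))%360,np.linalg.norm(v)*1e3,np.nan if r[0] is None else r[0],r[1],f@e,f@[-e[1],e[0]],o["time"]]),o["tool_pos"]
E
python3 - <<'E'
from h import *
im=cv2.imread("pics/w3.png"); R=S["Rel"]; o=robot.observe(); w=robot.get_calibration("wrist")
print("w3 needle",needle(im,w,dial))
k=onz(w,(440,248),.116,True)[:2]; hb=onz(w,(447,192),.078,True)[:2]; print("knob",k,"hub",hb)
ax=np.array([.5575,.0775]); k=(k+[.590,.0383])/2; th=np.degrees(np.arctan2(*(k-ax)[::-1])); print(k,th,np.linalg.norm(k-ax))
robot.set_gripper(.036)
robot.move_pose([*k,.22],[180,0,psi(th)]); robot.line_to([*k,.157],vel=.12,guard=15)
robot.set_gripper(0); robot.pause(.1)
print(robot.observe()["gripper_width"]); print(state(ax,"w4")[0].round(2))
for i in range(1,5):
    turn(ax,th-8*i); s,p=state(ax); print(s.round(2),p.round(4))
E
```

```text
w3 needle (np.float64(1.690162092301001), 51)
knob [0.58766209 0.03866738] hub [0.55315455 0.06915741]
[0.58883104 0.03848369] -51.234688587182404 0.05003905189085225
0.01596231958128562
[309.11  51.33   1.71 138.     4.97  -1.99  12.38]
[301.81  51.17   1.71 140.     1.56  -1.03  12.69] [0.5845 0.034  0.1585]
[ 2.9399e+02  5.0970e+01  2.1200e+00  1.3300e+02  2.3900e+00 -1.9000e-01
  1.3010e+01] [0.5782 0.0309 0.1585]
[286.05  50.7    2.94 140.     2.23  -1.2   13.32] [0.5715 0.0288 0.1585]
[278.03  50.45   3.54 153.     1.91  -1.77  13.64] [0.5645 0.0275 0.1585]
```

View pics/w4.png

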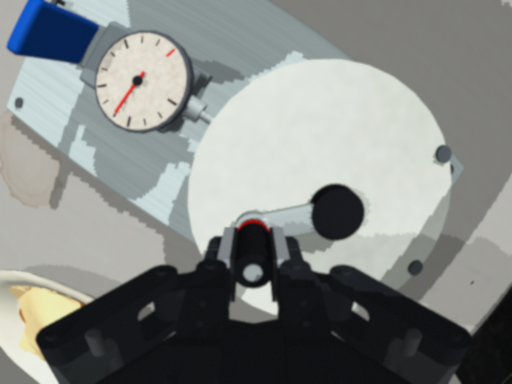

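The knob is held and the needle tracks: dial at (143,80), needle to the lower left. The reading has already risen 4.4 mm, so this must be the greater swelling. I'll sweep across it.

Run:
```python
from h import *
ax=np.array([.5575,.0775]); D=[]
for th in np.arange(272,205,-5):
    turn(ax,th); s,p=state(ax); D.append(np.r_[s,p[:2]]); print(s.round(2),flush=True)
    if s[2]>4.75 or (len(D)>8 and s[2]<1.8): break
np.save("D.npy",D)
```

```text
[273.4   50.31   3.82 164.     1.11  -0.9   13.94]
[268.32  50.17   4.03 151.     1.52  -0.57  14.24]
[263.26  50.02   4.15 149.     1.64  -1.47  14.54]
[258.19  49.85   4.17 144.     0.6   -1.63  14.84]
[253.1   49.69   4.1  144.     0.52  -2.04  15.14]
[247.99  49.54   3.95 135.     0.94  -1.29  15.44]
[242.93  49.4    3.71 139.     0.9   -1.58  15.74]
[237.87  49.24   3.39 137.     0.28  -2.41  16.04]
[ 2.3278e+02  4.9100e+01  3.0000e+00  1.3200e+02 -2.0000e-02 -2.1500e+00
  1.6340e+01]
[227.72  49.01   2.53 116.     0.36  -1.72  16.64]
[222.65  48.87   1.99 100.     0.28  -1.28  16.94]
[217.76  48.79   1.71 106.    -0.49  -0.77  17.24]
```

Readings at matching heights on both flanks agree on the peak: 259.1° in the TCP-measured angle, at 5.9 mm rise. I'll back off, approach again from the same side, settle there and let go.

Run:
```python
from h import *
ax=np.array([.5575,.0775])
for th in (232,247,261,268): turn(ax,th); print(state(ax)[0].round(2))
c=261.
for i in range(4):
    turn(ax,c,vel=.03); robot.pause(.25); s,_=state(ax); print(c,s.round(2))
    if abs(s[0]-259.1)<.25: break
    c+=259.1-s[0]
robot.set_gripper(.036); robot.pause(.2); s,p=state(ax,"w5"); print("released",s.round(2))
robot.line_to([*p[:2],.24],vel=.15); robot.pause(.2)
print(state(ax,"w6")[0].round(2))
w=robot.get_calibration("wrist"); kp=[*(ax+.05*np.array([np.cos(np.radians(259.1)),np.sin(np.radians(259.1))])),.116]; print("knob exp px",proj(w,kp))
```

```text
[ 2.3356e+02  4.9170e+01  3.0800e+00  1.2800e+02 -3.1000e-01 -7.0000e-02
  1.7660e+01]
[248.96  49.59   4.   140.     0.86   2.29  18.08]
[263.21  50.02   4.14 148.     1.34   3.    18.48]
[270.16  50.23   3.95 146.     2.22   3.71  18.77]
261.0 [ 2.6257e+02  5.0000e+01  4.1500e+00  1.4900e+02  9.2000e-01 -4.0000e-02
  1.9420e+01]
257.52734816109955 [258.9   49.9    4.17 144.     1.23  -1.42  19.98]
released [2.5738e+02 4.9960e+01 4.1700e+00 1.5000e+02 7.0000e-02 2.4000e-01
 2.0550e+01]
[2.5677e+02 4.9990e+01 4.1700e+00 6.8000e+01 4.9000e-01 1.6000e-01
 2.1510e+01]
knob exp px [249.44822621 212.12086969]
```

View pics/w6.png

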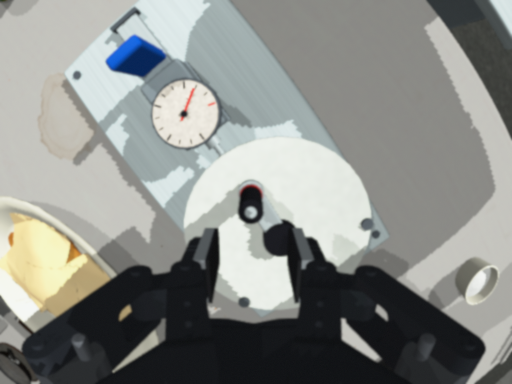

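Released and clear of the stand, the knob top sits at (250,212) against a predicted (249,212). The needle near (190,95) reads 4.17 rad, the peak value.

```bash
python3 -c "
from plant import robot
print(robot.job_done())"
```

```text
the job is handed in; nothing more can be done
None
```

I handed the job in at about 21.5 s: the gauge is bearing on the disc, with its highest spot (about 5.9 mm rise) against the plunger. The dial reads 4.17 rad, about 9.9 of the 12 mm to the inner stop; the gripper is clear, and the arm never went near the things round the stand.

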